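# Put the clamp meter away in its instrument case

## Robot

A 6-joint arm with a two-finger parallel gripper is mounted at the origin on the work surface. World frame = base frame: x ahead of the robot, y to its left, z up, the work surface at z = 0. Lengths are in m, angles in rad, forces in N, time in s.
With the tool pointing down it reaches from about 0.225 to 0.725 m from the base axis. Payload 3.1 kg.
Tool frame: the origin (TCP) lies at the very end of the fingers, on their centre line; the grasp point (between the pads) lies 19 mm behind it; z points along the fingers, y is the line along which they close (so a half turn about z gives the same grasp; the last joint's range is limited). The gripper opens to 85 mm and grips with 20 to 120 N. Pads are 22 mm wide; open, the fingers measure 114 mm over their backs; the gripper's body (76 mm by 85 mm) begins 54 mm behind the grasp point. The pads swing forward as they close: fully open they stand 13 mm farther back than shut.
Start: joints at [1.172, 0.048, 0.099, 1.622, 0, 1.443], TCP at [0.14, 0.506, 0.231] pointing down, gripper open.
Joint ranges: [-2.91, 2.91], [-0.99, 1.94], [-1.21, 1.42], [-2.12, 2.29], [-1.49, 1.47], [-3.14, 3.14]. Speed limits (rad/s): [2.79, 2.79, 3.14, 3.14, 3.14, 3.14].

## Interface

Orientations are given as a 3x3 rotation matrix whose columns are the frame's x, y, z axes.
In Python, from plant import * gives the robot as it stands.
- The arm moves only by the tool step_arm, never from a script. Its arguments are lists of equal length, an entry for each row: "fingers": the opening, from 0 (shut) to 1 (fully open); "delta_pos": the shift along the tool's x, y, z normalised to -1 to 1, where 1 is 0.025 m, a list of three; "roll": the turn about the tool's z normalised to -1 to 1, where 1 is 4 degrees. In form: {"fingers": [fingers, ...], "delta_pos": [[dx, dy, dz], ...], "roll": [roll, ...]}. A call has 1 to 20 rows; each row shifts and turns the commanded pose from where the row before left it, along the tool's axes as they then stand; what a row does not reach is not made up. A row lasts 1/10 s, in which the tool goes at most 50 mm and 8.59 degrees, less where a joint would pass 70% of its speed; a pose out of reach is approached as far as the arm can. A call with a number of a shift or a turn outside -1 to 1 is refused whole. A call with a gripper value outside its range is refused whole. The fingers move at their own pace and stop on an object; the grip force is fixed at half the most. Time passes only in rows, so rows that do not move let the fingers close. It gives the time, the measured TCP pose, the force, the opening and the grip force at its end, in the units of the state.
- read_state(): the state, without advancing time (a new reading comes with each control period).
- snapshot(name): name is "scene" or "top" or "wrist"; returns a dict with "frame" (480x640x3 uint8, blue, green, red), "depth" (480x640 float32, m along the optical axis (not along the pixel's ray), 0 where there is no reading), "fx", "fy", "cx", "cy" (pixels), "R" (3x3) and "t" (3): a world point X has camera coordinates R X + t. Camera axes: x right, y down, z forward; pixel columns grow to the right and rows downward; lengths in m; the calibration is good to about 2 mm. The wrist camera is an equidistant fisheye: a pixel r from the principal point sees the ray r / f radians off the axis. A picture is of the moment at which its call begins.
- finish_job(): hands the job in; it is judged then, once.
The state is a dict: "clock": time; "qpos": joint angles; "joint_vel": joint speeds; "effort": joint torques, N m; "eef_pos": TCP position; "eef_rot": TCP orientation; "force": force on the tool from outside, world axes, zero at the start; "moment": the same for the moment, N m; "opening": finger opening in m; "grasp_force": force on a finger pad.
Only numpy, scipy, OpenCV 4.12 (cv2) and the standard library are available. Lean on these libraries where they do the work, as an engineer would, in place of code of your own. Each camera call takes 0.05 s, during which the arm holds its last target. There are 200 camera calls.

## Task

Lift the closed lid of the instrument case and lay it back until it rests on its stop, easing it over without letting it fall or slam. Then put the clamp meter that lies on the bench away in the case: screen up, between the four posts of its rubber bed, jaw towards the hinges, set down gently rather than dropped. Leave the lid open, and leave the power pack in the case, the small tray, the screwdriver and the bobbin where they are.

Things in the scene. Friction and masses are not known exactly. Their poses are not given: they have to be found in the camera images.
- case: Grey metal case fixed to the bench, 180 mm deep (x), 320 mm wide (y), box 60 mm high, walls and floor 4 mm; a middle wall at y = 0 makes two bays of about 154 mm (y) by 172 mm (x). Origin: centre of its underside, on the bench. x points horizontally from the front edge to the hinged edge, away from the robot give or take 0.3 rad of yaw; z up.
- lid (a joint): The case's lid, a plate 180 x 320 x 8 mm, about 0.5 kg, hinged along the case's far top edge. 0 rad is closed (flat); it grows as the front edge rises; 1.75 rad, a little past upright, is on the stop. It swings freely: let go before upright it falls shut, past upright it falls onto the stop.
- lid_hinge (a point): Point on the hinge line at the middle of the lid's width: 90 mm in the case's +x from its origin, 60.5 mm above the bench; the hinge line runs along the case's y. Its axes turn with the lid and equal the case's when closed.
- lid_handle (a point): Middle of the lid's handle: a round bar 10 mm thick, 110 mm long along the case's y, on the lid's outer face; 165 mm from the hinge line along the lid, 42 mm from its underside (29 mm clear gap under the bar). Pinch it from above, fingers before and behind; it turns between them. On the stop one finger is between bar and lid: open only to about 30 mm, then rise.
- meter_mid (a point): Centre (half-way up, 18 mm above its back) of the body of the loose clamp meter, 0.2 to 0.4 kg, lying on its back on the bench to the right (-y) of the case: a grey body 92 mm long (x) x 44 mm wide (y) x 36 mm thick (z) with screen and dial on top; x points along the meter to its jaw, z up out of the screen.
- meter_jaw (a point): Centre of the meter's black ring-shaped jaw, 68 mm in the meter's +x from the centre of its body, 18 mm up; the ring is 51 mm across and 11 mm thick. The whole meter is 140 mm long.
- bed_seat (a point): Where meter_mid belongs when seated: 27 mm above the bench, 18 mm above the bed, a black mat 150 x 100 x 5 mm on the floor of the left or right bay (centre 79 mm from the middle wall). Four rubber posts, 10 mm thick, 14 mm high, stand 36 mm in +-x and 31 mm in +-y of this point, 52 mm apart for the 44 mm body. x as the case's x: the jaw must point along it, to the hinges.
- pack_mid (a point): Centre (19 mm up) of the loose black power pack, a block 100 x 65 x 38 mm that lies in the other bay; bystander.
- tray: Bystander: empty blue open tray 150 x 110 x 35 mm on the bench; origin at the centre of its underside.
- driver: Bystander: screwdriver with a black handle lying on the bench along its own x.
- bobbin: Bystander: empty bobbin standing on the bench, 70 mm across, 42 mm high; origin at the centre of its underside.
There are look-alikes about, which are no part of the job. Leave any orange or red look-alike of the part that bears meter_mid alone.

How it is judged:
On the way, in this order (a step that is already met when the one before it is completed fails the run):
1. the lid is laid back and rests on its stop (value of joint lid above 1.68 rad), for 0.3 s.
2. with the lid open, the meter lies in its bed, jaw to the hinges (value of joint lid above 1.68 rad and x of meter_mid in the frame of bed_seat between -0.022 and 0.022 m and y of meter_mid in the frame of bed_seat between -0.009 and 0.009 m and z of meter_mid in the frame of bed_seat between -0.005 and 0.005 m and x of meter_jaw in the frame of bed_seat above 0.03 m and angle between the x axis of meter_mid and the x axis of bed_seat, either way round below 0.16 rad and angle between meter_mid's own z axis and vertical below 0.1 rad), for 0.2 s.
At the end, for the whole second after the job is handed in: Lid still, on its stop (above 1.68 rad). Meter released, at rest, screen up (tilt under 0.1 rad), within 22 mm lengthwise, 9 mm sideways, 5 mm in height of bed_seat, aligned within 0.16 rad, jaw to the hinges. Pack within 20 mm of its start; tray, screwdriver, bobbin 30 mm (all of step 2 and linear speed of meter below 0.02 m/s and velocity of joint lid between -0.05 and 0.05 rad/s); the robot touches nothing.
It fails at once if the lid is thrown, or falls open or shut (faster than 2.5 rad/s) (velocity of joint lid above 2.5 rad/s or velocity of joint lid below -2.5 rad/s).
It fails at once if the meter is dropped (moves faster than 0.7 m/s with no finger on it) (linear speed of meter above 0.7 m/s and contact force between the fingers and meter below 0.2 N).
It fails at once if the pack is disturbed (moved more than 20 mm) (distance of pack_mid from where it was at the start of the episode above 0.02 m).
It fails at once if the tray, screwdriver or bobbin is disturbed (moved more than 30 mm) (distance of any of tray, driver, bobbin from where it was at the start of the episode above 0.03 m).
It also fails if it takes over 61 s, if anything falls off the work surface, if the arm or the gripper's body presses on something with over 40 N, if the wrist force passes 120 N, or if a joint passes its speed limit or range.

## Working session

There is one attempt and no reset: what is moved stays moved. The work goes in short steps, Python scripts to look and compute and a tool call to move; the robot and the scene stay as the last step left them, time stands still between calls to the robot, and variables do not carry over. Pictures are saved under pics/ and viewed, at most 10 in all, crops included, and the job is handed in when it is done.

Besides the shell and the picture viewer there is one more tool, called after "Call:" by a JSON object that holds its "fn" and its "kwargs", one argument or row to a line. step_arm: Moves the arm, as the interface text tells. Its arguments: {"type":"object","properties":{"fingers":{"type":"array","items":{"type":"number"}},"delta_pos":{"type":"array","items":{"type":"array","items":{"type":"number"}}},"roll":{"type":"array","items":{"type":"number"}}},"required":["fingers","delta_pos","roll"]}

```bash
mkdir -p pics; cat > h.py <<'E'
from plant import *
import numpy as np, cv2
def cloud(s):
    v,u=np.mgrid[0:480,0:640]; d=s["depth"]
    P=np.stack([(u-s["cx"])/s["fx"]*d,(v-s["cy"])/s["fy"]*d,d],-1)
    W=(P-np.array(s["t"]))@np.array(s["R"]); W[d==0]=np.nan
    return W
E
python3 - <<'E'
from h import *
for n in ("top","scene"):
    s=snapshot(n); cv2.imwrite(f"pics/{n}0.png",s["frame"]); np.savez(f"{n}0.npz",**s)
    print(n,s["fx"],s["cx"],s["cy"],np.round(s["R"],3).tolist(),np.round(s["t"],3).tolist(),(s["depth"]>0).mean())
st=read_state(); print(st["clock"],st["eef_pos"],np.round(st["eef_rot"],3).tolist(),st["opening"],st["force"])
E
```

```text
top 530.080665631215 320.5398697510844 242.9029155095387 [[-0.014, -1.0, -0.005], [-0.983, 0.014, -0.183], [0.183, 0.002, -0.983]] [0.057, 0.547, 1.242] 0.9959407552083334
scene 472.8569045026892 323.66808461730216 234.04545284500756 [[0.864, 0.503, 0.019], [0.29, -0.467, -0.835], [-0.411, 0.727, -0.55]] [-0.494, -0.066, 1.416] 0.9960123697916666
0.1 [0.14022644 0.50532891 0.23020523] [[-0.964, 0.268, -0.001], [0.268, 0.964, -0.002], [0.0, -0.002, -1.0]] 0.0853338382209153 [-1.15918201  0.26717785  0.10134125]
```

View pics/top0.png

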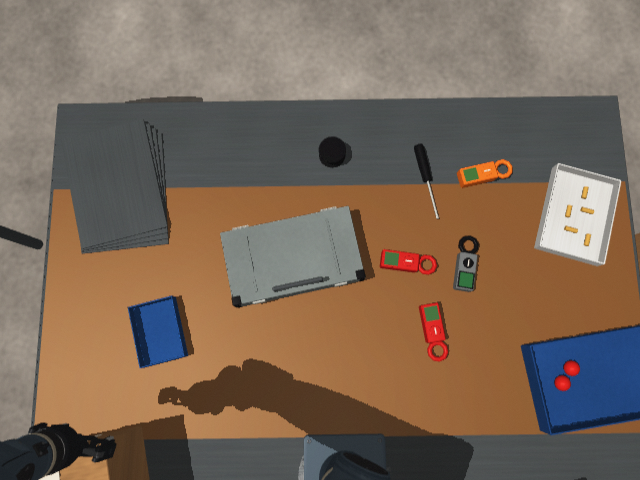

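View pics/scene0.png

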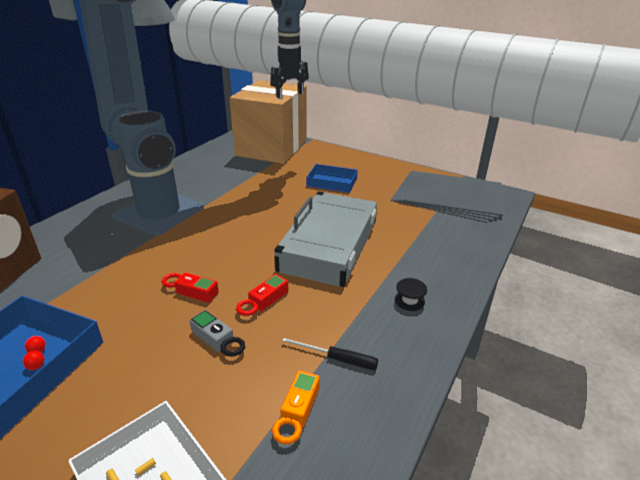

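The top view shows the case at (293,255) with its handle bar at (300,284).

Things that could be taken for the meter:
- grey meter at (467,268), jaw at (469,244)
- red at (401,261)
- red at (433,325)
- orange at (485,173)

By the description it is the grey one. I'll check it in one close crop while measuring.

```bash
python3 - <<'E'
from h import *
s=dict(np.load("top0.npz")); W=cloud(s)
v,u=np.mgrid[0:480,0:640]
def rect(m,name):
    p=W[m][:,:2]; r=cv2.minAreaRect((p*1000).astype(np.float32)); 
    mu=p.mean(0); e=np.linalg.svd(p-mu,full_matrices=0)[2][0]
    print(name,m.sum(),"rect",np.round(r[0],1),np.round(r[1],1),round(r[2],2),"mean",mu.round(4),"axis",np.degrees(np.arctan2(e[1],e[0])).round(2),"z",np.nanmedian(W[m][:,2]).round(4))
box=(u>205)&(u<375)&(v>195)&(v<315)
Z=W[...,2]
rect(box&(Z>0.06)&(Z<0.074),"lid")
rect(box&(Z>0.09)&(Z<0.12),"handle")
print("bench z",np.nanmedian(Z[300:320,220:380]))
b2=(u>445)&(u<490)&(v>228)&(v<300)
rect(b2&(Z>0.029)&(Z<0.05),"meter body")
rect(b2&(Z>0.012)&(Z<0.027)&(v<255),"jaw")
for n,b in (("tray",(u>120)&(u<195)&(v>290)&(v<370)),("bob",(u>310)&(u<360)&(v>130)&(v<172))): rect(b&(Z>0.025)&(Z<0.06),n)
cv2.imwrite("pics/crop.png",cv2.resize(s["frame"][220:310,370:500],None,fx=5,fy=5,interpolation=cv2.INTER_CUBIC))
E
```

```text
lid 9601 rect [519.6 119.2] [189.3 322.1] 11.34 mean [0.5188 0.1199] axis 101.49 z 0.068
handle 226 rect [445.2 104.7] [  9.9 118.2] 11.14 mean [0.4449 0.1048] axis -78.59 z 0.1054
bench z 0.000373118706664585
meter body 671 rect [ 481.2 -306.3] [ 44.5 100.3] 79.34 mean [ 0.4765 -0.3048] axis 169.23 z 0.0354
jaw 196 rect [ 546.3 -317.1] [44.7 51. ] 2.92 mean [ 0.5459 -0.3178] axis 103.48 z 0.0215
tray 434 rect [342.5 448.8] [150.4 113. ] 14.05 mean [0.344  0.4508] axis -164.12 z 0.0333
bob 568 rect [792.2  16.9] [66.2 70.6] 89.26 mean [0.7919 0.0171] axis -168.15 z 0.0413
```

View pics/crop.png

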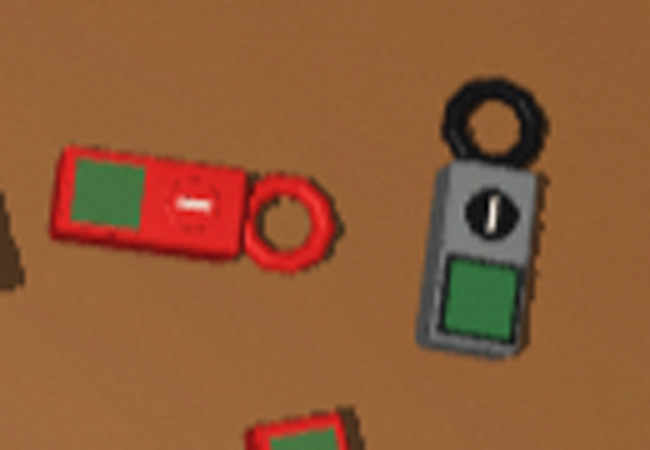

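The crop shows the grey meter with green screen at about (480,300), dial at (490,213) and black jaw at (495,120) in crop pixels. It is the right one. Next I roll to the case yaw (11.3°) and travel to above the handle.

Call:
{"fn": "step_arm", "kwargs": {
  "fingers": [1, 1, 1, 1, 1, 1, 1, 1, 1, 1, 1, 1, 1, 1, 1, 1, 1],
  "delta_pos": [
    [0, 0, 0],
    [0, 0, 0],
    [0, 0, 0],
    [0, 0, 0],
    [0, 0, 0],
    [0, 0, 0],
    [0, 0, 0],
    [0, 0, 0],
    [0, 0, 0],
    [0, 0, 0],
    [0, 0, 0],
    [0, 0, 0],
    [0, 0, 0],
    [0, 0, 0],
    [0, 0, 0],
    [0, 0, 0],
    [0, 0, 0]
  ],
  "roll": [1, 1, 1, 1, 1, 1, 1, 1, 1, 1, 1, 1, 1, 1, 1, 0.78, 0]
}}

```text
clock: 1.8
eef_pos: [0.1403, 0.5056, 0.2307]
eef_rot: [[-0.197, 0.98, -0.001], [0.98, 0.197, -0.001], [-0.001, -0.001, -1.0]]
force: [-0.3, -0.9, -1.1]
opening: 0.0855
grasp_force: 0.0
```

Call:
{"fn": "step_arm", "kwargs": {
  "fingers": [1, 1, 1, 1, 1, 1, 1, 1, 1, 1, 1, 1, 1, 1, 1, 1, 1, 1, 1, 1],
  "delta_pos": [
    [-0.906, 0.44, 0],
    [-0.906, 0.44, 0],
    [-0.906, 0.44, 0],
    [-0.906, 0.44, 0],
    [-0.906, 0.44, 0],
    [-0.906, 0.44, 0],
    [-0.906, 0.44, 0],
    [-0.906, 0.44, 0],
    [-0.906, 0.44, 0],
    [-0.906, 0.44, 0],
    [-0.906, 0.44, 0],
    [-0.906, 0.44, 0],
    [-0.906, 0.44, 0],
    [-0.906, 0.44, 0],
    [-0.906, 0.44, 0],
    [-0.906, 0.44, 0],
    [-0.906, 0.44, 0],
    [-0.906, 0.44, 0],
    [-0.906, 0.44, 0],
    [-0.906, 0.44, 0]
  ],
  "roll": [0, 0, 0, 0, 0, 0, 0, 0, 0, 0, 0, 0, 0, 0, 0, 0, 0, 0, 0, 0]
}}

```text
clock: 3.8
eef_pos: [0.4457, 0.1042, 0.231]
eef_rot: [[-0.198, 0.98, -0.001], [0.98, 0.198, -0.0], [0.0, -0.001, -1.0]]
force: [-0.2, -0.1, 0.6]
opening: 0.0855
grasp_force: 0.0
```

Call:
{"fn": "step_arm", "kwargs": {
  "fingers": [1, 1, 1, 1, 1, 1, 1, 1, 1, 1, 1],
  "delta_pos": [
    [0, 0, 0.6],
    [0, 0, 0.6],
    [0, 0, 0.6],
    [0, 0, 0.6],
    [0, 0, 0.6],
    [0, 0, 0.6],
    [0, 0, 0.6],
    [0, 0, 0.6],
    [0, 0, 0.6],
    [0, 0, 0.44],
    [0, 0, 0]
  ],
  "roll": [0, 0, 0, 0, 0, 0, 0, 0, 0, 0, 0]
}}

```text
clock: 4.9
eef_pos: [0.4437, 0.105, 0.0831]
eef_rot: [[-0.197, 0.98, -0.004], [0.98, 0.197, -0.0], [0.0, -0.004, -1.0]]
force: [-0.7, 0.2, 0.0]
opening: 0.0854
grasp_force: 0.0
```

Call:
{"fn": "step_arm", "kwargs": {
  "fingers": [0.4, 0, 0, 0, 0, 0, 0, 0],
  "delta_pos": [
    [0, 0.05, 0],
    [0, 0, 0],
    [0, 0, 0],
    [0, 0, 0],
    [0, 0, 0],
    [0, 0, 0],
    [0, 0, 0],
    [0, 0, 0]
  ],
  "roll": [0, 0, 0, 0, 0, 0, 0, 0]
}}

```text
clock: 5.7
eef_pos: [0.445, 0.105, 0.0857]
eef_rot: [[-0.197, 0.98, -0.003], [0.98, 0.197, -0.001], [-0.0, -0.003, -1.0]]
force: [-5.2, -1.1, 5.7]
opening: 0.0077
grasp_force: 58.6
```

```bash
python3 - <<'E'
import numpy as np
# bar path in case x (tool +y) and z; from 0 to 1.74 with smooth speed
N=50
th=1.745*(lambda s: s*s*(3-2*s))(np.linspace(0,1,N+1)); a=th+.2493; R=.1703
y=-R*np.cos(a); z=R*np.sin(a)
print(max(np.diff(th))/0.1)
d=np.stack([0*y[1:],np.diff(y)/.025,-np.diff(z)/.025],1).round(3)
print(d.tolist()); print(d.sum(0)*.025)
E
```

```text
0.5232208000000005
[[-0.0, 0.003, -0.014], [-0.0, 0.01, -0.04], [-0.0, 0.018, -0.065], [-0.0, 0.025, -0.089], [-0.0, 0.033, -0.112], [-0.0, 0.042, -0.133], [-0.0, 0.052, -0.153], [-0.0, 0.063, -0.17], [-0.0, 0.075, -0.187], [-0.0, 0.088, -0.201], [-0.0, 0.103, -0.213], [-0.0, 0.118, -0.224], [-0.0, 0.133, -0.232], [-0.0, 0.15, -0.238], [-0.0, 0.167, -0.242], [-0.0, 0.184, -0.243], [-0.0, 0.202, -0.242], [-0.0, 0.219, -0.239], [-0.0, 0.236, -0.234], [-0.0, 0.252, -0.227], [-0.0, 0.268, -0.217], [-0.0, 0.282, -0.206], [-0.0, 0.295, -0.193], [-0.0, 0.307, -0.179], [-0.0, 0.317, -0.163], [-0.0, 0.325, -0.146], [-0.0, 0.331, -0.129], [-0.0, 0.335, -0.111], [-0.0, 0.337, -0.092], [-0.0, 0.337, -0.074], [-0.0, 0.335, -0.056], [-0.0, 0.33, -0.039], [-0.0, 0.324, -0.022], [0.0, 0.315, -0.007], [0.0, 0.305, 0.007], [0.0, 0.293, 0.02], [0.0, 0.279, 0.031], [0.0, 0.264, 0.04], [0.0, 0.248, 0.047], [0.0, 0.231, 0.053], [0.0, 0.212, 0.056], [0.0, 0.193, 0.057], [0.0, 0.173, 0.057], [0.0, 0.152, 0.054], [0.0, 0.13, 0.05], [0.0, 0.108, 0.044], [0.0, 0.086, 0.036], [0.0, 0.062, 0.027], [0.0, 0.038, 0.017], [0.0, 0.013, 0.006]]
[ 0.       0.23495 -0.11325]
```

Call:
{"fn": "step_arm", "kwargs": {
  "fingers": [0, 0, 0, 0, 0, 0, 0, 0, 0, 0, 0, 0, 0, 0, 0, 0],
  "delta_pos": [
    [0, 0.003, -0.014],
    [0, 0.01, -0.04],
    [0, 0.018, -0.065],
    [0, 0.025, -0.089],
    [0, 0.033, -0.112],
    [0, 0.042, -0.133],
    [0, 0.052, -0.153],
    [0, 0.063, -0.17],
    [0, 0.075, -0.187],
    [0, 0.088, -0.201],
    [0, 0.103, -0.213],
    [0, 0.118, -0.224],
    [0, 0.133, -0.232],
    [0, 0.15, -0.238],
    [0, 0.167, -0.242],
    [0, 0.184, -0.243]
  ],
  "roll": [0, 0, 0, 0, 0, 0, 0, 0, 0, 0, 0, 0, 0, 0, 0, 0]
}}

```text
clock: 7.3
eef_pos: [0.4735, 0.1107, 0.1479]
eef_rot: [[-0.197, 0.98, -0.01], [0.98, 0.197, -0.002], [-0.0, -0.01, -1.0]]
force: [-10.4, -3.5, 2.5]
opening: 0.0077
grasp_force: 58.6
```

```bash
python3 - <<'E'
from h import *
s=snapshot("scene"); a=s["frame"][130:330,220:480]; cv2.imwrite("pics/lift.png",cv2.resize(a,None,fx=3,fy=3)); print(read_state()["force"])
E
```

```text
[-11.0298675   -3.43775563   4.42165413]
```

View pics/lift.png

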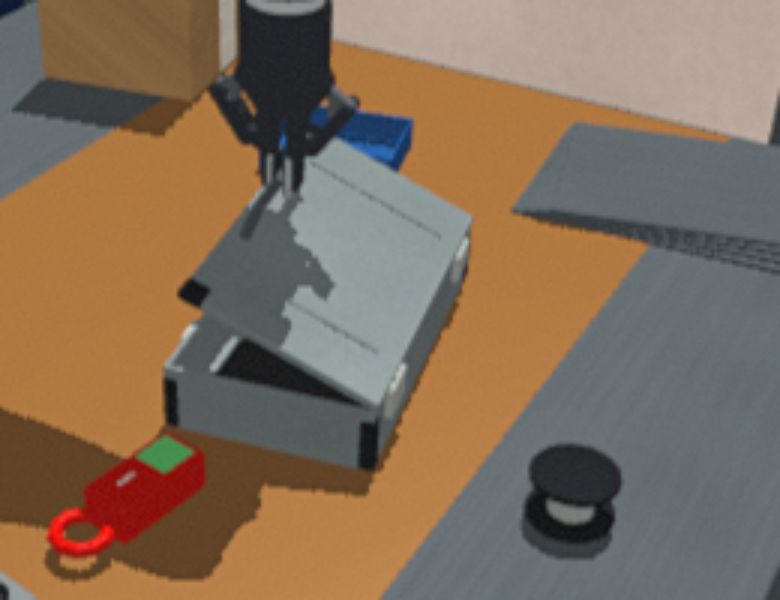

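The lid is coming up, pinched at its handle (280,200 in the crop). I'll continue along the arc.

Call:
{"fn": "step_arm", "kwargs": {
  "fingers": [0, 0, 0, 0, 0, 0, 0, 0, 0, 0, 0, 0, 0, 0, 0, 0, 0],
  "delta_pos": [
    [0, 0.202, -0.242],
    [0, 0.219, -0.239],
    [0, 0.236, -0.234],
    [0, 0.252, -0.227],
    [0, 0.268, -0.217],
    [0, 0.282, -0.206],
    [0, 0.295, -0.193],
    [0, 0.307, -0.179],
    [0, 0.317, -0.163],
    [0, 0.325, -0.146],
    [0, 0.331, -0.129],
    [0, 0.335, -0.111],
    [0, 0.337, -0.092],
    [0, 0.337, -0.074],
    [0, 0.335, -0.056],
    [0, 0.33, -0.039],
    [0, 0.324, -0.022]
  ],
  "roll": [0, 0, 0, 0, 0, 0, 0, 0, 0, 0, 0, 0, 0, 0, 0, 0, 0]
}}

```text
clock: 9.05
eef_pos: [0.6023, 0.1366, 0.2161]
eef_rot: [[-0.197, 0.98, 0.004], [0.98, 0.197, 0.001], [-0.0, 0.004, -1.0]]
force: [-3.4, -1.1, 5.5]
opening: 0.0077
grasp_force: 62.0
```

Call:
{"fn": "step_arm", "kwargs": {
  "fingers": [0, 0, 0, 0, 0, 0, 0, 0, 0, 0, 0, 0, 0, 0, 0, 0, 0, 0],
  "delta_pos": [
    [0, 0.315, -0.007],
    [0, 0.305, 0.007],
    [0, 0.293, 0.02],
    [0, 0.279, 0.031],
    [0, 0.264, 0.04],
    [0, 0.248, 0.047],
    [0, 0.231, 0.053],
    [0, 0.212, 0.056],
    [0, 0.193, 0.057],
    [0, 0.173, 0.057],
    [0, 0.152, 0.054],
    [0, 0.13, 0.05],
    [0, 0.108, 0.044],
    [0, 0.086, 0.036],
    [0, 0.062, 0.027],
    [0, 0.038, 0.017],
    [0, 0.013, 0.006],
    [0, 0, 0]
  ],
  "roll": [0, 0, 0, 0, 0, 0, 0, 0, 0, 0, 0, 0, 0, 0, 0, 0, 0, 0]
}}

```text
clock: 10.85
eef_pos: [0.6761, 0.1514, 0.1985]
eef_rot: [[-0.197, 0.98, -0.002], [0.98, 0.197, -0.0], [-0.0, -0.002, -1.0]]
force: [-3.6, -1.4, 2.6]
opening: 0.0076
grasp_force: 65.4
```

```bash
python3 - <<'E'
from h import *
s=snapshot("scene"); a=s["frame"][90:330,200:500]; cv2.imwrite("pics/open.png",cv2.resize(a,None,fx=2.5,fy=2.5)); print(read_state()["force"],read_state()["eef_pos"])
E
```

```text
[-3.11387892 -0.74325399  4.09633683] [0.67609273 0.15145194 0.19849195]
```

View pics/open.png

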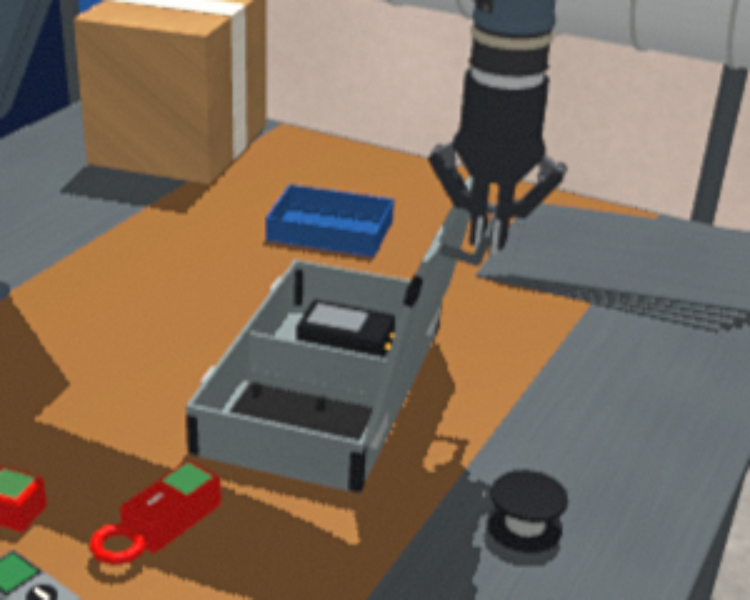

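The lid is laid back, with the pack in the left bay at (345,325) and the empty bed with posts in the right bay at (300,405). I'll nudge it onto the stop, open to 30 mm and rise.

Call:
{"fn": "step_arm", "kwargs": {
  "fingers": [0, 0, 0, 0, 0, 0.1, 0.15, 0.2, 0.25, 0.3, 0.34, 0.34, 0.34, 0.34],
  "delta_pos": [
    [0, 0.04, 0.02],
    [0, 0.04, 0.02],
    [0, 0.04, 0.02],
    [0, 0, 0],
    [0, 0, 0],
    [0, 0, 0],
    [0, 0, 0],
    [0, 0, 0],
    [0, 0, 0],
    [0, 0, 0],
    [0, 0, 0],
    [0, 0, 0],
    [0, 0, 0],
    [0, 0, 0]
  ],
  "roll": [0, 0, 0, 0, 0, 0, 0, 0, 0, 0, 0, 0, 0, 0]
}}

```text
clock: 12.3
eef_pos: [0.68, 0.1523, 0.197]
eef_rot: [[-0.197, 0.98, 0.0], [0.98, 0.197, 0.0], [0.0, 0.0, -1.0]]
force: [0.5, -0.5, 1.0]
opening: 0.0294
grasp_force: 0.0
```

Call:
{"fn": "step_arm", "kwargs": {
  "fingers": [0.34, 0.34, 0.34, 0.34, 0.34, 0.34, 0.34],
  "delta_pos": [
    [0, -0.04, -0.3],
    [0, -0.04, -0.5],
    [0, -0.04, -0.5],
    [0, 0, -0.5],
    [0, 0, -0.5],
    [0, 0, -0.5],
    [0, 0, -0.2]
  ],
  "roll": [0, 0, 0, 0, 0, 0, 0]
}}

```text
clock: 13.0
eef_pos: [0.6776, 0.1517, 0.2754]
eef_rot: [[-0.197, 0.98, 0.005], [0.98, 0.197, 0.001], [-0.0, 0.005, -1.0]]
force: [-0.7, -0.4, 0.8]
opening: 0.0291
grasp_force: 0.0
```

Call:
{"fn": "step_arm", "kwargs": {
  "fingers": [0.34, 0.34, 0.34, 0.34, 0.34, 0.34, 1, 1, 1, 1, 1, 1, 1, 1, 1, 1, 1, 1, 1, 1],
  "delta_pos": [
    [-0.816, -0.573, 0],
    [-0.816, -0.573, 0],
    [-0.816, -0.573, 0],
    [-0.816, -0.573, 0],
    [-0.816, -0.573, 0],
    [-0.816, -0.573, 0],
    [-0.816, -0.573, 0],
    [-0.816, -0.573, 0],
    [-0.816, -0.573, 0],
    [-0.816, -0.573, 0],
    [-0.816, -0.573, 0],
    [-0.816, -0.573, 0],
    [-0.816, -0.573, 0],
    [-0.816, -0.573, 0],
    [-0.816, -0.573, 0],
    [-0.816, -0.573, 0],
    [-0.816, -0.573, 0],
    [-0.816, -0.573, 0],
    [-0.816, -0.573, 0],
    [-0.816, -0.573, 0]
  ],
  "roll": [0, 0, 0, 0, 0, 0, 0, 0, 0, 0, 0, 0, 0, 0, 0, 0, 0, 0, 0, 0]
}}

```text
clock: 15.0
eef_pos: [0.476, -0.3058, 0.2728]
eef_rot: [[-0.197, 0.98, 0.001], [0.98, 0.197, -0.001], [-0.001, 0.001, -1.0]]
force: [-0.1, 0.3, 0.4]
opening: 0.0855
grasp_force: 0.0
```

Call:
{"fn": "step_arm", "kwargs": {
  "fingers": [1, 1, 1, 1, 1, 1, 1, 1, 1, 1, 1, 1, 1, 1, 1, 1, 1, 1],
  "delta_pos": [
    [0, 0, 0],
    [0, 0, 0],
    [0, 0, 0],
    [0, 0, 0],
    [0, 0, 0],
    [0, 0, 0],
    [0, 0, 0],
    [0, 0, 0],
    [0, 0, 0],
    [0, 0, 0],
    [0, 0, 0],
    [0, 0, 0],
    [0, 0, 0],
    [0, 0, 0],
    [0, 0, 0],
    [0, 0, 0],
    [0, 0, 0],
    [0, 0, 0]
  ],
  "roll": [-1, -1, -1, -1, -1, -1, -1, -1, -1, -1, -1, -1, -1, -1, -1, -1, -1, 0]
}}

```text
clock: 16.8
eef_pos: [0.4765, -0.3049, 0.2726]
eef_rot: [[-0.983, 0.185, 0.001], [0.185, 0.983, -0.0], [-0.001, -0.0, -1.0]]
force: [0.2, 0.7, 0.8]
opening: 0.0857
grasp_force: 0.0
```

```bash
python3 - <<'E'
from h import *
s=snapshot("top"); cv2.imwrite("pics/top1.png",cv2.resize(s["frame"][180:320,190:400],None,fx=3.8,fy=3.8)); W=cloud(s); np.savez("top1.npz",**s)
Z=W[...,2]; v,u=np.mgrid[0:480,0:640]
c,sn=np.cos(np.radians(11.35)),np.sin(np.radians(11.35)); H=np.array([.6069,.1373])
o=H-.09*np.array([c,sn]); 
cx=(W[...,0]-o[0])*c+(W[...,1]-o[1])*sn; cy=-(W[...,0]-o[0])*sn+(W[...,1]-o[1])*c
# lid angle from the top edge: points above 0.12 in lid area
m=(Z>.1)&(abs(cy)<.155)&(cx>.05)&(cx<.25)&(u>200)&(u<370); print("lid pts",m.sum(),np.nanmax(Z[m]),np.percentile(cx[m],[2,50,98]).round(4))
# walls: rim z>0.05
r=(Z>.053)&(Z<.068)&(abs(cy)<.2)&(abs(cx)<.12); print("rim",np.percentile(cx[r],[1,99]).round(4),np.percentile(cy[r],[1,99]).round(4))
mw=r&(abs(cy)<.02)&(cx>-.07)&(cx<.05); print("midwall cy",np.median(cy[mw]),mw.sum())
b=(cy<-.01)&(cy>-.155)&(abs(cx)<.085); 
p=b&(Z>.018)&(Z<.03); print("posts"); n,l,st,ce=cv2.connectedComponentsWithStats(p.astype(np.uint8))
for i in range(1,n):
    if st[i,4]>5: q=l==i; print(st[i,4],ce[i].round(1),cx[q].mean().round(4),cy[q].mean().round(4),np.ptp(cx[q]).round(3),np.ptp(cy[q]).round(3))
dark=b&(s["frame"].max(2)<60)&(Z<.013)&(Z>.003); print("mat",dark.sum(),np.percentile(cx[dark],[1,99]).round(4),np.percentile(cy[dark],[1,99]).round(4))
a=dict(np.load("top0.npz")); W=cloud(a);Z=W[...,2]
m=(u>445)&(u<490)&(v>228)&(v<300)&(Z>.031)&(Z<.05); e=np.array([np.cos(np.radians(-10.7)),np.sin(np.radians(-10.7))]); f=np.array([-e[1],e[0]])
q=W[m][:,:2]; print("meter along",np.percentile(q@e,[1,3,97,99]).round(4),"across",np.percentile(q@f,[1,3,97,99]).round(4))
j=(u>445)&(u<490)&(v>228)&(v<300)&(Z>.012)&(Z<.05); q=W[j][:,:2]; print("all along",np.percentile(q@e,[0,1,99,100]).round(4))
E
```

```text
lid pts 4567 0.2432013058384346 [0.0981 0.1134 0.1608]
rim [-0.0929  0.0928] [-0.16    0.1593]
midwall cy 2.890978808598333e-05 21
posts
9 [334.7 242.8] 0.013 -0.1102 0.006 0.007
13 [310.4 248.3] 0.012 -0.048 0.009 0.008
11 [340.8 270.9] -0.0593 -0.1098 0.008 0.008
12 [316.5 276. ] -0.0591 -0.0484 0.007 0.008
mat 2100 [-0.0738  0.0718] [-0.129  -0.0307]
meter along [0.4809 0.4822 0.5681 0.5701] across [-0.2332 -0.2319 -0.1912 -0.1901]
all along [0.4796 0.4801 0.615  0.6196]
```

View pics/top1.png

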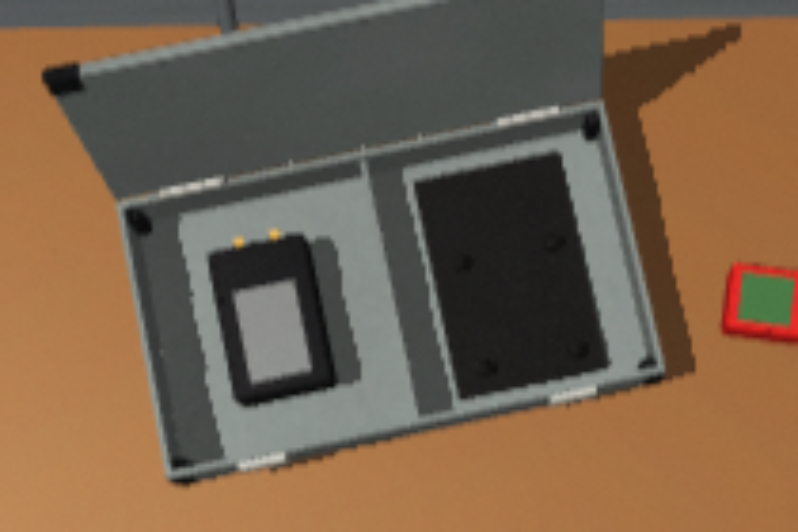

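The bed seat in the case frame is x=-0.0234, y=-0.0791, and the posts show in the crop at about (463,262), (555,242), (487,367) and (580,350). Next, descend on the meter with the fingers at 65 mm, to stay clear of the red look-alike's jaw.

Call:
{"fn": "step_arm", "kwargs": {
  "fingers": [0.76, 0.76, 0.76, 0.76, 0.76, 0.76, 0.76, 0.76, 0.76, 0.76, 0.76, 0.76, 0.76, 0.76],
  "delta_pos": [
    [-0.04, -0.02, 0],
    [0, 0, 0.8],
    [0, 0, 1],
    [0, 0, 1],
    [0, 0, 1],
    [0, 0, 1],
    [0, 0, 1],
    [0, 0, 1],
    [0, 0, 1],
    [0, 0, 1],
    [0, 0, 0.8],
    [0, 0, 0.6],
    [0, 0, 0.38],
    [0, 0, 0]
  ],
  "roll": [0, 0, 0, 0, 0, 0, 0, 0, 0, 0, 0, 0, 0, 0]
}}

```text
clock: 18.25
eef_pos: [0.4765, -0.3048, 0.0062]
eef_rot: [[-0.983, 0.185, -0.002], [0.185, 0.983, 0.002], [0.002, 0.001, -1.0]]
force: [0.5, -0.1, -0.3]
opening: 0.065
grasp_force: 0.0
```

Call:
{"fn": "step_arm", "kwargs": {
  "fingers": [0.6, 0.4, 0, 0, 0, 0, 0, 0],
  "delta_pos": [
    [0, 0, 0],
    [0, 0, 0],
    [0, 0, 0],
    [0, 0, 0],
    [0, 0, 0],
    [0, 0, 0],
    [0, 0, 0],
    [0, 0, 0]
  ],
  "roll": [0, 0, 0, 0, 0, 0, 0, 0]
}}

```text
clock: 19.05
eef_pos: [0.4785, -0.3064, 0.0092]
eef_rot: [[-0.983, 0.185, 0.003], [0.185, 0.983, -0.002], [-0.003, -0.002, -1.0]]
force: [-0.4, 0.6, 5.4]
opening: 0.0427
grasp_force: 63.7
```

Call:
{"fn": "step_arm", "kwargs": {
  "fingers": [0, 0, 0, 0, 0, 0, 0, 0, 0, 0, 0, 0, 0, 0, 0, 0],
  "delta_pos": [
    [0, 0, -0.2],
    [0, 0, -0.5],
    [0, 0, -0.8],
    [0, 0, -0.8],
    [0, 0, -0.8],
    [0, 0, -0.8],
    [0, 0, -0.8],
    [0, 0, -0.8],
    [0, 0, -0.5],
    [0, 0, 0],
    [0, 0, 0],
    [0, 0, 0],
    [0, 0, 0],
    [0, 0, 0],
    [0, 0, 0],
    [0, 0, 0]
  ],
  "roll": [0, 0, 0, 0, 0, 0, 0, 0, 0, 0, -1, -1, -1, -1, -1, -0.5]
}}

```text
clock: 20.65
eef_pos: [0.4765, -0.3048, 0.1556]
eef_rot: [[-0.98, -0.199, -0.003], [-0.199, 0.98, 0.002], [0.002, 0.003, -1.0]]
force: [0.5, 0.0, -2.8]
opening: 0.0429
grasp_force: 62.9
```

Call:
{"fn": "step_arm", "kwargs": {
  "fingers": [0, 0, 0, 0, 0, 0, 0, 0, 0, 0, 0, 0, 0, 0, 0, 0, 0, 0, 0, 0],
  "delta_pos": [
    [-0.1, 0.32, 0],
    [-0.21, 0.67, 0],
    [-0.22, 0.72, 0],
    [-0.22, 0.72, 0],
    [-0.22, 0.72, 0],
    [-0.22, 0.72, 0],
    [-0.22, 0.72, 0],
    [-0.22, 0.72, 0],
    [-0.22, 0.72, 0],
    [-0.22, 0.72, 0],
    [-0.22, 0.72, 0],
    [-0.22, 0.72, 0],
    [-0.22, 0.72, 0],
    [-0.22, 0.72, 0],
    [-0.22, 0.72, 0],
    [-0.22, 0.72, 0],
    [-0.22, 0.72, 0],
    [-0.22, 0.72, 0],
    [-0.2, 0.42, 0],
    [-0.06, 0.21, 0]
  ],
  "roll": [0, 0, 0, 0, 0, 0, 0, 0, 0, 0, 0, 0, 0, 0, 0, 0, 0, 0, 0, 0]
}}

```text
clock: 22.65
eef_pos: [0.5125, 0.0386, 0.1576]
eef_rot: [[-0.98, -0.199, -0.0], [-0.199, 0.98, 0.0], [-0.0, 0.0, -1.0]]
force: [0.3, -0.7, -2.0]
opening: 0.0428
grasp_force: 62.8
```

Call:
{"fn": "step_arm", "kwargs": {
  "fingers": [0, 0, 0],
  "delta_pos": [
    [0, 0, 0],
    [0, 0, 0],
    [0, 0, 0]
  ],
  "roll": [0, 0, 0]
}}

```text
clock: 22.95
eef_pos: [0.5128, 0.0361, 0.1575]
eef_rot: [[-0.981, -0.196, -0.0], [-0.196, 0.981, -0.0], [0.0, -0.0, -1.0]]
force: [-0.5, -0.5, -1.6]
opening: 0.0428
grasp_force: 62.8
```

```bash
python3 - <<'E'
from h import *
s=snapshot("scene"); cv2.imwrite("pics/hover.png",cv2.resize(s["frame"][90:330,200:500],None,fx=2.5,fy=2.5))
W=cloud(s); f=s["frame"].astype(int); Z=W[...,2]
st=read_state(); e=st["eef_pos"]; print(e)
c,sn=np.cos(np.radians(11.35)),np.sin(np.radians(11.35)); b=np.array([.5114,.0374])
dx=W[...,0]-b[0]; dy=W[...,1]-b[1]; cx=dx*c+dy*sn; cy=-dx*sn+dy*c
m=(Z>.143)&(Z<.187)&(abs(cx)<.13)&(abs(cy)<.03); print("in bed frame x",np.percentile(cx[m],[1,99]),"y",np.percentile(cy[m],[1,99]),m.sum())
j=m&(cx>.05)&(f.max(2)<80); print("jaw",j.sum(),np.percentile(cx[j],[1,50,99]),np.percentile(cy[j],[1,50,99]),np.percentile(Z[j],[1,50,99]))
g=m&(cx<-.015)&(f[...,1]-f[...,2]>30); print("screen",g.sum(),cx[g].mean(),cy[g].mean(),Z[g].mean())
bd=m&(cx<-.02)&(Z>.14); print("body",np.percentile(cy[bd],[2,98]),np.percentile(cx[bd],[1]),np.percentile(Z[bd],[2,98]))
E
```

```text
[0.51284244 0.03600394 0.15753969]
in bed frame x [-0.04363174  0.09066166] y [-0.02864511  0.02001902] 791
jaw 161 [0.05051413 0.0709356  0.09226419] [-0.02814711 -0.00431273  0.01908105] [0.16205124 0.1685284  0.17193659]
screen 17 -0.035181353276063816 -0.008190787296648107 0.18423041948032584
body [-0.02618806  0.00192619] [-0.04464313] [0.14977693 0.18482603]
```

View pics/hover.png

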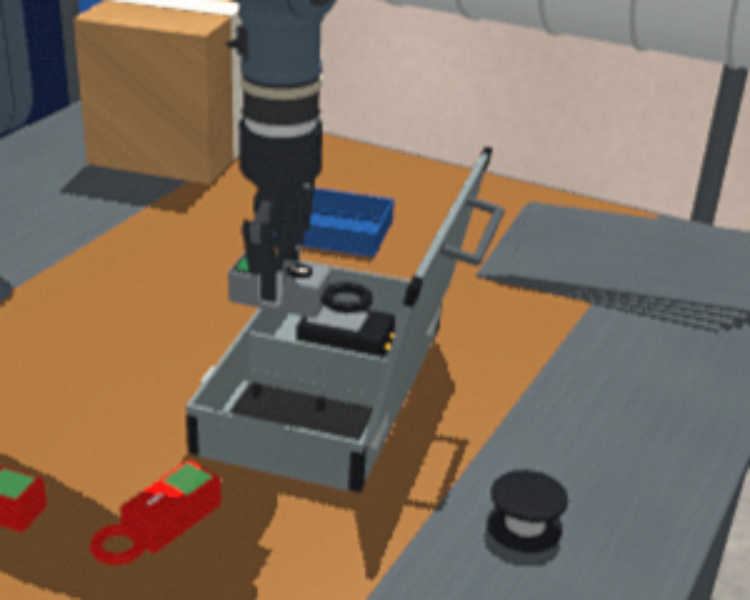

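The meter is held level over the bed, jaw at (347,297) towards the hinges. I'll check the scene camera's offset against the case itself.

```bash
python3 - <<'E'
from h import *
s=snapshot("scene"); W=cloud(s); Z=W[...,2]
c,sn=np.cos(np.radians(11.35)),np.sin(np.radians(11.35)); b=np.array([.5114,.0374])
dx=W[...,0]-b[0]; dy=W[...,1]-b[1]; cx=dx*c+dy*sn; cy=-dx*sn+dy*c
r=(Z>.01)&(Z<.05)&(abs(cy+.081)<.012)&(abs(cx)<.09); print("outer wall (exp -.0809)",np.median(cy[r]),r.sum())
r=(Z>.02)&(Z<.055)&(abs(cy-.077)<.012)&(abs(cx)<.06); print("mid wall near face (exp +.077)",np.median(cy[r]),r.sum())
p=(Z>.016)&(Z<.03)&(abs(cy)<.045)&(abs(cx)<.05); n,l,st,ce=cv2.connectedComponentsWithStats(p.astype(np.uint8))
for i in range(1,n):
    if st[i,4]>3: print(st[i,4],cx[l==i].mean().round(4),cy[l==i].mean().round(4))
# meter side face fit: near face y along x
m=(Z>.152)&(Z<.180)&(cx>-.044)&(cx<-.02)&(abs(cy+.022)<.012); k=np.polyfit(cx[m],cy[m],1); print("side face (exp -.022)",m.sum(),k,np.median(cy[m]))
m=(Z>.17)&(Z<.19)&(cx<.045)&(cx>-.046)&(abs(cy)<.02); t=m&((cx<-.02)|(cx>.02)); A=np.c_[cx[t],cy[t],np.ones(t.sum())]; print("top plane",np.linalg.lstsq(A,Z[t],rcond=None)[0])
t=W;print("bench z",np.nanmedian(Z[300:330,300:330]),read_state()["eef_pos"])
E
```

```text
outer wall (exp -.0809) -0.08156506525298281 791
mid wall near face (exp +.077) 0.07642026661297016 428
8 -0.0355 0.0274
8 0.0366 0.0271
side face (exp -.022) 98 [-0.00554967 -0.02373152] -0.023570309603735268
top plane [-0.00734955  0.02592001  0.18351982]
bench z -0.00037337141635456026 [0.512862   0.03601839 0.1575356 ]
```

Call:
{"fn": "step_arm", "kwargs": {
  "fingers": [0, 0, 0, 0, 0, 0, 0, 0, 0, 0, 0, 0],
  "delta_pos": [
    [0, 0.05, 0.2],
    [0, 0, 0.4],
    [0, 0, 0.6],
    [0, 0, 0.6],
    [0, 0, 0.6],
    [0, 0, 0.6],
    [0, 0, 0.6],
    [0, 0, 0.5],
    [0, 0, 0.4],
    [0, 0, 0.3],
    [0, 0, 0],
    [0, 0, 0]
  ],
  "roll": [0, 0, 0, 0, 0, 0, 0, 0, 0, 0, 0, 0]
}}

```text
clock: 24.25
eef_pos: [0.5129, 0.0379, 0.0378]
eef_rot: [[-0.98, -0.197, 0.0], [-0.197, 0.98, -0.0], [-0.0, -0.0, -1.0]]
force: [0.4, 0.7, -2.3]
opening: 0.043
grasp_force: 62.8
```

Call:
{"fn": "step_arm", "kwargs": {
  "fingers": [0, 0, 0, 0, 0, 0, 0, 0],
  "delta_pos": [
    [0, 0, 0.1],
    [0, 0, 0.1],
    [0, 0, 0.1],
    [0, 0, 0.1],
    [0, 0, 0.1],
    [0, 0, 0.1],
    [0, 0, 0.04],
    [0, 0, 0]
  ],
  "roll": [0, 0, 0, 0, 0, 0, 0, 0]
}}

```text
clock: 25.05
eef_pos: [0.5124, 0.0379, 0.0213]
eef_rot: [[-0.98, -0.197, -0.001], [-0.197, 0.98, 0.0], [0.0, 0.0, -1.0]]
force: [-0.7, -0.6, -2.5]
opening: 0.0427
grasp_force: 62.8
```

Still carrying the weight. A few more millimetres, slowly.

Call:
{"fn": "step_arm", "kwargs": {
  "fingers": [0, 0, 0, 0],
  "delta_pos": [
    [0, 0, 0.04],
    [0, 0, 0.04],
    [0, 0, 0.04],
    [0, 0, 0]
  ],
  "roll": [0, 0, 0, 0]
}}

```text
clock: 25.45
eef_pos: [0.5126, 0.0379, 0.0184]
eef_rot: [[-0.98, -0.197, -0.0], [-0.197, 0.98, -0.0], [0.0, 0.0, -1.0]]
force: [-0.3, -0.8, -2.1]
opening: 0.043
grasp_force: 62.8
```

Call:
{"fn": "step_arm", "kwargs": {
  "fingers": [0, 0, 0, 0],
  "delta_pos": [
    [0, 0, 0.03],
    [0, 0, 0.03],
    [0, 0, 0.02],
    [0, 0, 0]
  ],
  "roll": [0, 0, 0, 0]
}}

```text
clock: 25.85
eef_pos: [0.5126, 0.0379, 0.0182]
eef_rot: [[-0.98, -0.197, 0.0], [-0.197, 0.98, -0.0], [-0.0, -0.0, -1.0]]
force: [-4.4, 0.2, 7.0]
opening: 0.0433
grasp_force: 64.1
```

Touched down at 7 N. Release and rise.

Call:
{"fn": "step_arm", "kwargs": {
  "fingers": [0.52, 0.56, 0.62, 0.72, 0.72, 0.72, 0.72, 0.72, 0.72, 0.72, 0.72, 0.72, 0.72, 0.72, 0.72],
  "delta_pos": [
    [0, 0, 0],
    [0, 0, 0],
    [0, 0, 0],
    [0, 0, 0],
    [0, 0, 0],
    [0, 0, 0],
    [0, 0, -0.2],
    [0, 0, -0.5],
    [0, 0, -0.8],
    [0, 0, -1],
    [0, 0, -1],
    [0, 0, -1],
    [0, 0, -1],
    [0, 0, -1],
    [0, 0, -0.5]
  ],
  "roll": [0, 0, 0, 0, 0, 0, 0, 0, 0, 0, 0, 0, 0, 0, 0]
}}

```text
clock: 27.35
eef_pos: [0.5141, 0.0379, 0.1956]
eef_rot: [[-0.98, -0.197, 0.006], [-0.197, 0.98, -0.0], [-0.005, -0.001, -1.0]]
force: [0.5, 0.7, -0.2]
opening: 0.062
grasp_force: 0.0
```

Call:
{"fn": "step_arm", "kwargs": {
  "fingers": [0.72, 0.72, 0.72, 0.72, 0.72, 0.72, 0.72, 0.72, 0.72, 0.72],
  "delta_pos": [
    [0.3, -0.6, 0],
    [0.3, -0.9, 0],
    [0.3, -0.9, 0],
    [0.3, -0.9, 0],
    [0.3, -0.9, 0],
    [0.3, -0.9, 0],
    [0.3, -0.9, 0],
    [0.3, -0.9, 0],
    [0.3, -0.6, 0],
    [0, 0, 0]
  ],
  "roll": [0, 0, 0, 0, 0, 0, 0, 0, 0, 0]
}}

```text
clock: 28.35
eef_pos: [0.4829, -0.1609, 0.1915]
eef_rot: [[-0.981, -0.194, -0.0], [-0.194, 0.981, -0.001], [0.001, -0.0, -1.0]]
force: [-0.4, 0.3, 0.3]
opening: 0.0614
grasp_force: 0.0
```

```bash
python3 - <<'E'
from h import *
s=snapshot("top"); cv2.imwrite("pics/end.png",cv2.resize(s["frame"][180:320,190:400],None,fx=3.8,fy=3.8)); W=cloud(s); Z=W[...,2]
c,sn=np.cos(np.radians(11.35)),np.sin(np.radians(11.35)); b=np.array([.5114,.0374])
dx=W[...,0]-b[0]; dy=W[...,1]-b[1]; cx=dx*c+dy*sn; cy=-dx*sn+dy*c
m=(Z>.036)&(Z<.056)&(abs(cx)<.07)&(abs(cy)<.04); q=np.c_[cx[m],cy[m]]
print(np.percentile(cx[m],[1,99]),np.percentile(cy[m],[1,99]),np.median(Z[m]),cv2.minAreaRect((q*1000).astype(np.float32)))
t=m&(Z>.04); A=np.c_[cx[t],cy[t],np.ones(t.sum())]; print("plane",np.linalg.lstsq(A,Z[t],rcond=None)[0])
a=m|((Z>.025)&(Z<.05)&(cx>.045)&(cx<.1)&(abs(cy)<.03)); print("tip",np.percentile(cx[a],[0,99.5]))
st=read_state(); print(st["clock"],st["eef_pos"],st["force"])
E
```

```text
[-0.06679722  0.04555388] [-0.02092693  0.02275313] 0.04514293725686155 ((-8.273719787597656, 8.703617095947266), (129.06033325195312, 75.52519989013672), 8.38547420501709)
plane [-0.01921053 -0.02105312  0.04545969]
tip [-0.0689462   0.09107147]
28.4 [ 0.48313206 -0.15976741  0.19155329] [-0.20447622  1.26332853  0.60466409]
```

View pics/end.png

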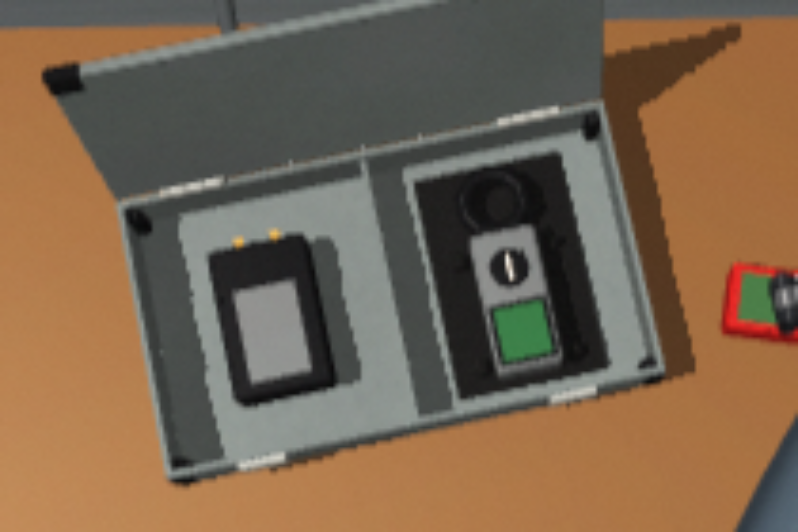

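The meter sits between the posts, at about (515,300) in the crop, with its top at z=0.045. It is centred to within about 2 mm, and the jaw at (495,195) points to the hinges. The lid is still open and the pack hasn't moved.

```bash
python3 -c "
from plant import *
print(finish_job())"
```

```text
the job is handed in; nothing more can be done
None
```

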